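# Draw the pen tray out of a desk organiser

### The job

The upper tray of the black two-tier desk organiser has been left pulled out over the lower one. Push it fully home, then hook a fingertip behind the front lip of the lower tray and draw that tray out to its stop, so that the pens lying in it can be reached. Do not pinch the trays' fronts, lift nothing out of the trays, and leave the pink bottle, the orange tin and the phone on its stand where they are.

Things in the scene. Friction and masses are not known exactly. Their poses are not given: they have to be found in the camera images.
- organiser: Black wire frame, 251 mm deep (x) x 244 wide (y) x 122 high, fixed to the desk, perhaps turned; L-shaped in side view: the front 90 mm of the lower tray stand ahead of the upper tray when both are home. Origin on the desk under the frame's middle; x points away from the front, along the rails (trays come out along -x), z up. Nothing of it stands ahead of the trays or over the upper one.
- upper (a joint): Travel of the upper tray along the organiser's -x: 0 m fully home (stop), 0.115 m fully out (stop); about 2 N of friction, stays where it is left; starts 75 to 110 mm out. Tray 200 mm wide, 163 mm long; underside 80 mm, side walls 110 mm, front lip 122 mm above the desk. When home, its front's outside face (pink cover) stands at x = -49 mm of the organiser.
- lower (a joint): Travel of the lower tray along the organiser's -x: 0 m fully home, 0.120 m fully out (stops); about 2.5 N of friction, stays put; starts 0 to 10 mm out. 200 mm wide (194 inside), 243 long; floor 17, side walls 50, front lip 60 mm above the desk. A cross wall (top at 45 mm) parts off a front compartment 78 mm long behind the lip, open above once the upper tray is home; pens lie behind it.
- lower_edge (a point): Middle of the lower tray's front lip: on the inner (rear) side of its black rolled rim, at the height of its top, 60 mm above the desk; axes as the organiser's; moves with the tray. The rim is 8 mm thick and runs 97 mm to either side; the wall under it, down to the tray floor at 17 mm, is set 4 mm farther forward. Outside is a pink cover plate, 200 x 44 x 4 mm; its face lies 12 mm ahead (-x).
- upper_edge (a point): Middle of the upper tray's front lip: on the inner (rear) side of its black rolled rim, at the height of its top, 122 mm above the desk; axes as the organiser's; moves with the tray. The outside face of the front, a pink plate 200 mm wide from 81 to 121 mm above the desk, lies 12 mm ahead (-x) of this point.
- roll_mid (a point): Centre of a roll of yellow decorative tape, 44 mm across, 16 mm high, lying loose and flat on the floor of the lower tray's front compartment, anywhere along its width.
- pen_pink_mid (a point): Middle of a pink pen, 135 mm long, 9 mm thick, loose in the rear compartment of the lower tray, lying along the rails.
- pen_blue_mid (a point): Middle of a blue pen, the same size, in the same compartment.
- pen_black_mid (a point): Middle of a black pen, the same size, in the same compartment.
- notes_mid (a point): Centre of a yellow block of sticky notes, 60 x 60 x 14 mm, loose in the upper tray.
- eraser_mid (a point): Centre of a white eraser in a blue sleeve, 44 x 20 x 12 mm, loose in the upper tray.
- bottle: Pink drinking bottle, 78 mm across, 196 mm high, standing loose to the left (+y) of the organiser. Origin at the centre of its underside.
- tin: Round orange tin with a citrus-slice lid, 72 mm across, 25 mm high, loose on the desk to the right (-y) of the organiser. Origin at the centre of its underside.
- phone: Phone leaning on a white stand, 85 mm wide, about 165 mm high, loose on the right (-y) side of the desk. Origin under the phone's lower edge, on the desk.
Not all that is in view belongs to the job. Of the things that look like the part that bears notes_mid, the largest one is meant.

How it is judged (in metres and radians):
On the way, in this order (a step that is already met when the one before it is completed fails the run):
1. the upper tray is pushed home while the lower one is still in (value of joint upper below 0.006 m and value of joint lower below 0.02 m), for 0.2 s.
2. the lower tray is drawn by a finger against the inside of its front lip, the upper tray staying home (value of joint lower above 0.03 m and (contact force between the fingers and lower_c0 above 0.5 N or contact force between the fingers and lower_c1 above 0.5 N) and value of joint upper below 0.006 m), for 0.1 s.
At the end, for the whole second after the job is handed in: The lower tray stands at its outer stop (within 7 mm of 120 mm of travel) and at rest, the upper tray is home (within 6 mm), and the tape roll, the pens, the notes and the eraser still lie in their trays (value of joint lower above 0.113 m and value of joint upper below 0.006 m and velocity of joint lower between -0.01 and 0.01 m/s and height (world z) of roll_mid above 0.018 m and height (world z) of each of pen_pink_mid, pen_blue_mid, pen_black_mid above 0.016 m and height (world z) of each of notes_mid, eraser_mid above 0.08 m); the robot touches nothing.
It fails at once if the lower tray's front is pinched between fingers inside and outside it ((contact force between the fingers and lower_c0 above 1 N or contact force between the fingers and lower_c1 above 1 N) and contact force between the fingers and lower_c2 above 1 N).
It fails at once if the upper tray's front is pinched between fingers inside and outside it ((contact force between the fingers and upper_c0 above 1 N or contact force between the fingers and upper_c1 above 1 N) and contact force between the fingers and upper_c2 above 1 N).
It fails at once if something is lifted out of the lower tray (height (world z) of roll_mid above 0.055 m or height (world z) of any of pen_pink_mid, pen_blue_mid, pen_black_mid above 0.05 m).
It fails at once if something is lifted out of the upper tray (height (world z) of any of notes_mid, eraser_mid above 0.12 m).
It fails at once if the bottle, the tin or the phone is moved or tipped (distance of any of bottle, tin, phone from where it was at the start of the episode above 0.02 m or angle between any of bottle, phone's own z axis and vertical above 0.3 rad).
It also fails if it takes over 40 s, if anything falls off the work surface, if the arm or the gripper's body presses on something with over 40 N, if the wrist force passes 120 N, or if a joint passes its speed limit or range.

### The arm

A 6-joint arm with a two-finger parallel gripper is mounted at the origin on the work surface. World frame = base frame: x ahead of the robot, y to its left, z up, the work surface at z = 0. Lengths are in mm, angles in degrees, forces in N, time in s.
With the tool pointing down it reaches from about 350 to 850 mm from the base axis. Payload 8.1 kg.
Tool frame: the origin (TCP) lies at the very end of the fingers, on their centre line; the grasp point (between the pads) lies r.tcp_to_grasp behind it (r.tcp_to_grasp is the distance from the TCP to the grasp point, in mm); z points along the fingers, y is the line along which they close (so a half turn about z gives the same grasp; the last joint's range is limited). The gripper opens to 85 mm and grips with 20 to 120 N. Pads are 22 mm wide; open, the fingers measure 114 mm over their backs; the gripper's body (76 mm by 85 mm) begins 54 mm behind the grasp point. The pads swing forward as they close: fully open they stand 13 mm farther back than shut.
Start: joints at [69.305, 7.471, 85.268, -0, 87.261, -4.893], TCP at [163.368, 577.335, 231.292] pointing down, gripper open.
Joint ranges: [-169.43, 169.43], [-51.17, 129.36], [1.28, 143.12], [-76.62, 256.62], [0, 156.53], [-152.29, 152.29]. Speed limits (degrees/s): [136.94, 136.94, 159.86, 180, 180, 180].

### API

Orientations are given as [roll, pitch, yaw] about the fixed x, y, z axes, in that order (R = Rz(yaw) Ry(pitch) Rx(roll)).
In Python, from bench import r gives the robot as it stands.
- The arm moves only by the shell command python3 -m handwheel 'ROWS' [OPENING] [FORCE]. ROWS is JSON, a list of rows, each a list of 4 numbers: the shift along the tool's x, y, z in m, then the turn about the tool's z in degrees. A call has 1 to 10 rows; each row shifts and turns the commanded pose from where the row before left it, along the tool's axes as they then stand; what a row does not reach is not made up. A row lasts 1/10 s, in which the tool goes at most 50 mm and 8.59 degrees, less where a joint would pass 70% of its speed; a pose out of reach is approached as far as the arm can. A call is refused whole if a number of a shift passes 0.05 or a number of a turn 8.59, either way. A call with a gripper value outside its range is refused whole. OPENING is the finger opening in m, from 0 to 0.0854, set as the call begins (- or left out, the last holds). The fingers move at their own pace and stop on an object; FORCE is the grip in N (left out, the last holds). Time passes only in rows, so rows that do not move let the fingers close. It gives the time, the measured TCP pose, the force, the opening and the grip force at its end, in the units of the state.
- r.sense(): the state, without advancing time (a new reading comes with each control period).
- r.snapshot(name): name is "scene" or "side" or "wrist"; returns the picture (384x512x3 uint8, red, green, blue); there is no depth.
- r.camera_params(name): a dict with "fx", "fy", "cx", "cy" (pixels), "R" (3x3) and "t" (3): a world point X has camera coordinates R X + t; the wrist camera has in their place "mount" (4x4, takes a point from camera to tool coordinates, whose origin is the TCP and whose axes are the flange's). Camera axes: x right, y down, z forward; pixel columns grow to the right and rows downward; lengths in mm; the calibration is good to about 2 mm. The wrist camera is an equidistant fisheye: a pixel r from the principal point sees the ray r / f radians off the axis. A picture is of the moment at which its call begins: read the wrist's pose just before it. camera_params takes no time and is no camera call.
- r.hand_in(): hands the job in; it is judged then, once.
The state is a dict: "time": time; "joint_pos": joint angles; "qd": joint speeds; "joint_efforts": joint torques, N m; "tool_pos": TCP position; "tcp_rot": TCP orientation; "ft_force": force on the tool from outside, world axes, zero at the start; "wrist_torque": the same for the moment, N m; "finger_gap": finger opening in mm; "grip_force": force on a finger pad.
Only numpy, scipy, OpenCV 4.12 (cv2) and the standard library are available. Lean on these libraries where they do the work, as an engineer would, in place of code of your own. Each camera call takes 0.05 s, during which the arm holds its last target. There are 200 camera calls.

## Working session

There is one attempt and no reset: what is moved stays moved. The work goes in short steps, Python scripts to look and compute and a shell command to move; the robot and the scene stay as the last step left them, time stands still between calls to the robot, and variables do not carry over. Pictures are saved under pics/ and viewed, at most 10 in all, crops included, and the job is handed in when it is done.

```bash
mkdir -p pics; python3 - <<'E'
from bench import r
import cv2,numpy as np
s=r.sense();print(s['tool_pos'],s['tcp_rot'],s['finger_gap'],s['time'],r.tcp_to_grasp)
for n in("scene","side"):
    p=r.camera_params(n);print(n,p)
    cv2.imwrite(f"pics/{n}0.png",r.snapshot(n)[:,:,::-1])
E
```

```text
[163.1816842  576.81080177 230.22037635] [-1.79892920e+02 -8.17592991e-03  1.64197468e+02] 85.32890061143236 0.0 18.700000000000003
scene {'fx': 396.85834139968586, 'fy': 396.85834139968586, 'cx': 253.2502155560559, 'cy': 194.2438389729455, 'R': array([[-0.61929618,  0.78513835, -0.00547779],
       [ 0.62396063,  0.48790463, -0.61042788],
       [-0.4765977 , -0.38145359, -0.7920529 ]]), 't': array([ 458.63733579, -308.87306912, 1372.53221254])}
side {'fx': 404.6347218687633, 'fy': 404.6347218687633, 'cx': 253.77680916642632, 'cy': 187.64670583991406, 'R': array([[-0.74187868, -0.67052955, -0.00247973],
       [-0.4691543 ,  0.52171076, -0.71253921],
       [ 0.4790723 , -0.52745427, -0.70162791]]), 't': array([455.12004225, 425.60303061, 973.41302072])}
```

View pics/scene0.png

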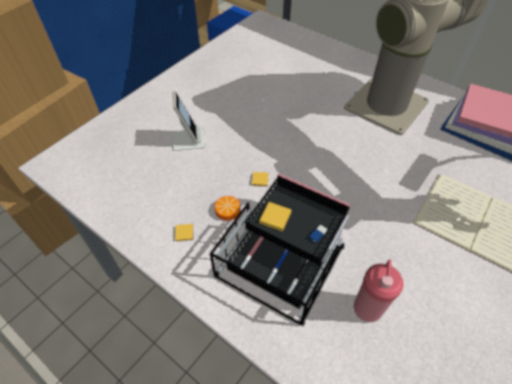

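View pics/side0.png

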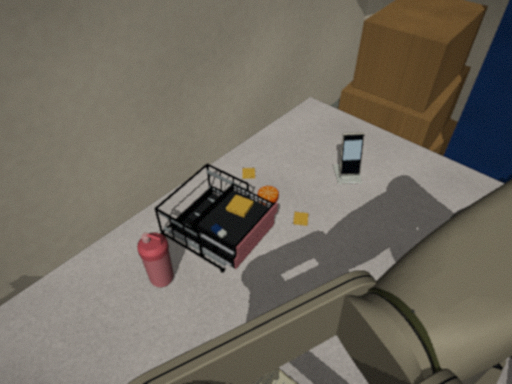

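The scene shows the organiser around (282,245), with the upper tray's front lip from (283,180) to (349,206). The bottle is at (377,290), the tin at (228,207) and the phone at (187,120). The side view shows the pink front from (278,205) to (235,265). I'll enlarge both next.

```bash
python3 - <<'E'
import cv2,numpy as np
a=cv2.imread("pics/scene0.png")[170:325,205:355];b=cv2.imread("pics/side0.png")[155:275,145:295]
f=lambda i:cv2.resize(i,None,fx=3.9 if 0 else 4,fy=4,interpolation=cv2.INTER_CUBIC)[:600]
cv2.imwrite("pics/c1.png",f(a));cv2.imwrite("pics/c2.png",f(b))
E
```

```text
(no output)
```

View pics/c1.png

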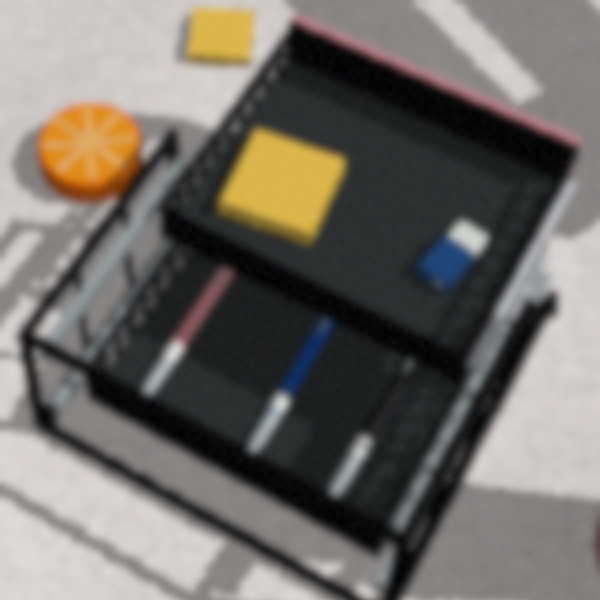

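View pics/c2.png

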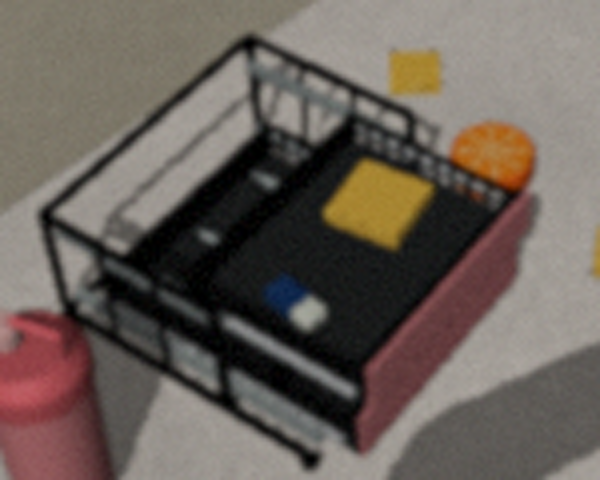

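The crops show the pink front's top edge running from (278,174) to (349,205) in the scene and from (279,204) to (235,248) in the side view. The frame's rear top corners are also visible. Next I'll cast rays to the z = 121/122 planes and cross-check the two views.

```bash
cat > h.py <<'E'
from bench import r
import numpy as np
def ray(n,px,z):
    p=r.camera_params(n);R=np.array(p['R']);t=np.array(p['t'])
    d=R.T@np.array([(px[0]-p['cx'])/p['fx'],(px[1]-p['cy'])/p['fy'],1]);c=-R.T@t
    return c+d*(z-c[2])/d[2]
E
python3 - <<'E'
from h import *
S=lambda x,y:((x+.5)/4-.5+205,(y+.5)/4-.5+170)
D=lambda x,y:((x+.5)/4-.5+145,(y+.5)/4-.5+155)
P={}
for k,n,px,z in [('fR','scene',S(293,18),121),('fL','scene',S(578,139),121),('fR','side',D(533,196),121),('fL','side',D(361,375),121),
 ('rR','scene',S(28,335),122),('rL','scene',S(392,588),122),('rR','side',D(250,42),122),('rL','side',D(45,215),122),
 ('tin','scene',S(90,142),25),('tin','side',D(494,152),25),('bot','scene',(384,275),180),('bot','side',(151,241),190)]:
    q=ray(n,px,z);P[k,n]=q;print(k,n,q.round(1))
for n in('scene','side'):
    for a,b in(('fR','fL'),('rR','rL')):
        d=P[b,n]-P[a,n];print(n,a,np.linalg.norm(d).round(1),'yaw',np.degrees(np.arctan2(-d[0],d[1])).round(2))
    print('front->rear',((P['rR',n]+P['rL',n]-P['fR',n]-P['fL',n])/2).round(1), (P['rR',n]-P['fR',n]).round(1))
E
```

```text
fR scene [570.9 -52.1 121. ]
fL scene [542.4 141.2 121. ]
fR side [565.2 -52.4 121. ]
fL side [546.1 148.8 121. ]
rR scene [849.6 -31.1 122. ]
rL scene [844.  208.3 122. ]
rR side [843.5 -30.1 122. ]
rL side [815.5 199.4 122. ]
tin scene [ 677.1 -140.7   25. ]
tin side [ 676.4 -141.4   25. ]
bot scene [696.  295.7 180. ]
bot side [678.5 307.3 190. ]
scene fR 195.4 yaw 8.38
scene rR 239.5 yaw 1.33
front->rear [290.1  44.    1. ] [278.7  20.9   1. ]
side fR 202.1 yaw 5.43
side rR 231.2 yaw 6.96
front->rear [273.9  36.5   1. ] [278.4  22.3   1. ]
```

```bash
python3 -m handwheel '[[0,0,0,-7.6],[0,0,0,-7.6],[0,0,0,-7.6],[0,0,0,0]]' 0; python3 -m handwheel '[[-0.024,-0.04,0,0],[-0.024,-0.048,0,0],[-0.024,-0.048,0,0],[-0.024,-0.048,0,0],[-0.024,-0.048,0,0],[-0.024,-0.048,0,0],[-0.024,-0.048,0,0],[-0.024,-0.048,0,0],[-0.024,-0.048,0,0],[-0.024,-0.048,0,0]]'; python3 -m handwheel '[[-0.024,-0.045,0,0],[-0.02,-0.045,0,0],[0,-0.01,0,0],[0,0,0,0],[0,0,0,0]]'
python3 - <<'E'
from h import *;import cv2
s=r.sense();print(s['tool_pos'],s['tcp_rot'],s['ft_force'],r.camera_params('wrist'))
cv2.imwrite('pics/w1.png',r.snapshot('wrist')[:,:,::-1])
E
```

```text
time: 0.5
tool_pos: [163.3, 577.0, 230.7]
tcp_rot: [-179.9, -0.0, -172.9]
ft_force: [-0.2, 0.1, 0.4]
finger_gap: 27.9
grip_force: 0.0
time: 1.5
tool_pos: [441.5, 163.7, 231.3]
tcp_rot: [180.0, 0.0, -173.3]
ft_force: [0.5, 1.0, 0.6]
finger_gap: -0.4
grip_force: 0.0
time: 2.0
tool_pos: [495.6, 73.1, 231.0]
tcp_rot: [180.0, -0.0, -173.1]
ft_force: [-0.6, -0.2, -0.0]
finger_gap: 0.2
grip_force: 0.0
[495.63904789  73.09786962 231.04016827] [ 1.79964968e+02 -3.84101673e-02 -1.73131219e+02] [-0.62854155 -0.17869599 -0.03356408] {'fx': 297.3186396354542, 'fy': 297.3186396354542, 'cx': 255.07703711972883, 'cy': 187.82767047369737, 'mount': array([[ 7.88230370e-04, -9.50598475e-01, -3.10422162e-01,
         7.88468002e+01],
       [ 9.99999426e-01,  9.74690807e-04, -4.45553489e-04,
        -9.51355387e-02],
       [ 7.26108095e-04, -3.10421633e-01,  9.50598697e-01,
        -1.43470950e+02],
       [ 0.00000000e+00,  0.00000000e+00,  0.00000000e+00,
         1.00000000e+00]])}
```

View pics/w1.png

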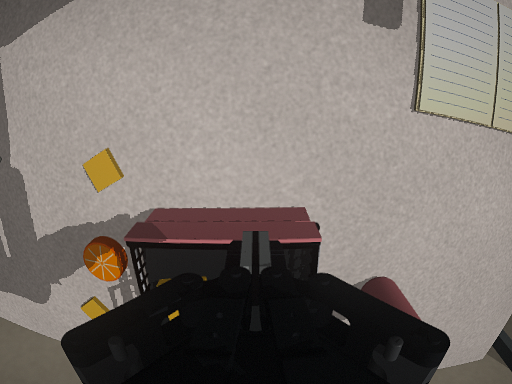

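The wrist view shows the upper tray's pink face with its top edge at row ≈241, columns 127–321. The lower tray's face bottom edge is at row ≈208, columns 152–306. I'll take these edges from a mask and project them.

```bash
cat >> h.py <<'E'
from scipy.spatial.transform import Rotation as Ro
def wray(px,z,pos,rot):
    p=r.camera_params('wrist');a=np.array([px[0]-p['cx'],px[1]-p['cy']])/p['fx'];th=np.hypot(*a)
    d=np.r_[a/th*np.sin(th),np.cos(th)];M=np.array(p['mount']);Rw=Ro.from_euler('xyz',rot,degrees=True).as_matrix()
    c=Rw@M[:3,3]+pos;d=Rw@M[:3,:3]@d
    return c+d*(z-c[2])/d[2]
E
python3 - <<'E'
from h import *;import cv2
s=r.sense();T=lambda px,z:wray(px,z,s['tool_pos'],s['tcp_rot'])
i=cv2.imread('pics/w1.png').astype(int);B,G,R=i[...,0],i[...,1],i[...,2]
m=(R-G>30)&(R-B>20);m[:200]=0;m[250:]=0;m[:,330:]=0
top=[];bot=[]
for c in range(135,318,4):
    rr=np.where(m[:,c])[0]
    if len(rr)>5:
        if not 228<c<285: top.append(T((c,rr.max()+.5),121))
        if 160<c<300: bot.append(T((c,rr.min()-.5),16))
for n,L in(('upper top',top),('lower bottom',bot)):
    L=np.array(L);k=np.polyfit(L[:,1],L[:,0],1);print(n,L[0].round(1),L[-1].round(1),'yaw',-np.degrees(np.arctan(k[0])))
cols=np.where(m[234:238].any(0))[0];print('upper cols',cols.min(),cols.max(),T((cols.min(),239),121),T((cols.max(),239),121))
cols=np.where(m[209:212].any(0))[0];print('lower cols',cols.min(),cols.max(),T((cols.min(),210),16),T((cols.max(),210),16))
E
```

```text
upper top [569.6 -27.8 121. ] [547.2 138.9 121. ] yaw 7.743149110176085
lower bottom [577.6 -41.2  16. ] [553.3 138.5  16. ] yaw 7.7629891169557945
upper cols 97 320 [577.38569422 -87.11887838 121.        ] [543.94307944 143.36843803 121.        ]
lower cols 153 305 [581.81849561 -55.62262347  16.        ] [555.89182308 147.05564323  16.        ]
```

Yaw is 7.75°. The upper tray's face is 58 mm ahead of the TCP, and the tray centre is 36 mm to the tool's −y. The upper tray reads about 103 mm out and the lower one about 2 mm. Now I'll align, descend and push.

```bash
python3 -m handwheel '[[0,-0.018,0.02,-0.9],[0,-0.0185,0.035,0],[0,0,0.04,0],[0,0,0.04,0],[0,0,0,0],[0,0,0,0]]' 0; python3 -m handwheel '[[-0.012,0,0,0],[-0.012,0,0,0],[-0.012,0,0,0],[-0.012,0,0,0],[-0.012,0,0,0],[-0.012,0,0,0],[-0.012,0,0,0],[-0.012,0,0,0],[-0.012,0,0,0],[0,0,0,0]]'; python3 -m handwheel '[[-0.01,0,0,0],[-0.008,0,0,0],[-0.008,0,0,0],[-0.004,0,0,0],[0,0,0,0]]'
```

```text
time: 2.65
tool_pos: [500.1, 37.6, 96.6]
tcp_rot: [180.0, -0.1, -172.0]
ft_force: [0.0, 0.5, 0.9]
finger_gap: 0.2
grip_force: 0.0
time: 3.65
tool_pos: [610.9, 52.0, 100.2]
tcp_rot: [-180.0, 0.3, -172.1]
ft_force: [-0.4, 0.5, 1.1]
finger_gap: -0.4
grip_force: 0.0
time: 4.15
tool_pos: [638.3, 55.4, 96.7]
tcp_rot: [-180.0, 0.1, -172.1]
ft_force: [-0.4, -0.2, 0.0]
finger_gap: 0.1
grip_force: 0.0
```

```bash
python3 -m handwheel '[[-0.003,0,0,0],[-0.003,0,0,0],[-0.002,0,0,0]]'; python3 -m handwheel '[[-0.002,0,0,0],[-0.001,0,0,0]]';python3 -m handwheel '[[-0.002,0,0,0],[-0.001,0,0,0]]'
```

```text
time: 4.45
tool_pos: [645.4, 56.4, 96.1]
tcp_rot: [180.0, -0.0, -172.1]
ft_force: [-2.4, 0.5, 1.7]
finger_gap: -0.2
grip_force: 1.1
time: 4.65
tool_pos: [648.5, 56.8, 96.1]
tcp_rot: [180.0, -0.0, -172.1]
ft_force: [-1.4, 0.9, -0.0]
finger_gap: 0.2
grip_force: 1.0
time: 4.85
tool_pos: [651.1, 57.1, 96.1]
tcp_rot: [180.0, -0.1, -172.1]
ft_force: [-7.0, -1.0, 5.3]
finger_gap: 0.0
grip_force: 3.7
```

```bash
python3 -m handwheel '[[-0.001,0,0,0],[-0.001,0,0,0]]'; python3 -m handwheel '[[-0.001,0,0,0],[0,0,0,0],[0,0,0,0]]'
```

```text
time: 5.05
tool_pos: [651.1, 57.2, 96.1]
tcp_rot: [180.0, -0.3, -172.1]
ft_force: [-18.6, -2.5, 12.2]
finger_gap: -0.5
grip_force: 9.8
time: 5.35
tool_pos: [651.1, 57.2, 96.1]
tcp_rot: [180.0, -0.4, -172.1]
ft_force: [-22.3, -3.2, 13.5]
finger_gap: -0.2
grip_force: 10.7
```

The tray is at its stop, with the push force rising to 22 N and no further motion. I'll back off, rise, and look into the front compartment.

```bash
python3 -m handwheel '[[0.01,0,0,0],[0.02,0,0,0],[0.018,0,-0.03,0],[0,0,-0.04,0],[0,0,-0.04,0],[0.03,0,-0.03,0],[0.03,0,0,0],[0,0,0,0],[0,0,0,0]]'
python3 - <<'E'
from h import *;import cv2
s=r.sense();np.savez('s2.npz',p=s['tool_pos'],q=s['tcp_rot']);print(s['tool_pos'],s['tcp_rot'])
cv2.imwrite('pics/w2.png',r.snapshot('wrist')[:,:,::-1])
i=r.snapshot('scene')[:,:,::-1][170:315,205:355];cv2.imwrite('pics/c3.png',cv2.resize(i,None,fx=4,fy=4,interpolation=cv2.INTER_CUBIC))
E
```

```text
time: 6.25
tool_pos: [547.7, 42.8, 236.7]
tcp_rot: [-180.0, 0.1, -172.1]
ft_force: [-0.1, -0.3, 0.1]
finger_gap: 0.0
grip_force: 0.0
[547.65311369  42.7583371  236.73929746] [-1.79988856e+02  9.67486378e-02 -1.72113204e+02]
```

View pics/w2.png

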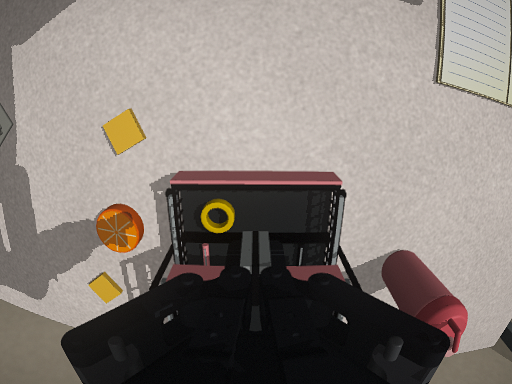

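View pics/c3.png

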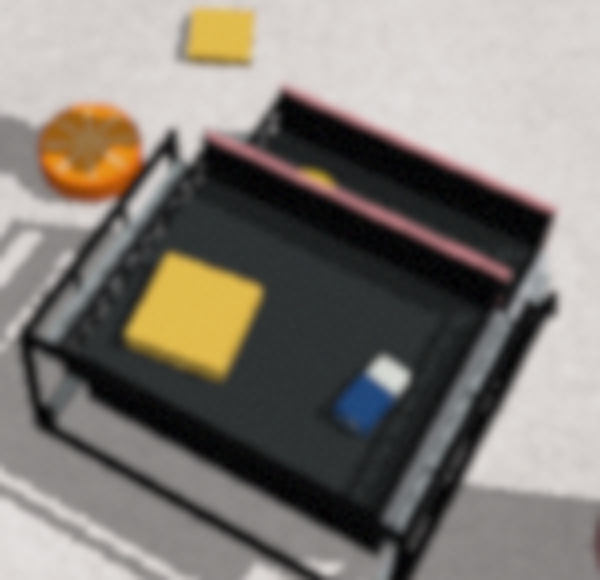

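The wrist view shows the upper tray home. The lower tray's lip is at rows 172–187, columns 170–342, and the yellow roll is at (218,216), right of the middle. The scene view confirms the upper tray is home with the notes and eraser still in it. Next I'll locate the lip and the roll.

```bash
python3 - <<'E'
from h import *
z=np.load('s2.npz');T=lambda px,h:wray(px,h,z['p'],z['q'])
a=np.radians(7.8)
for n,px,h in(('pinktopL',(342,183),60),('pinktopR',(170,183),60),('lip inner L',(335,188),60),('lip inner R',(176,188),60),('roll',(218,216),33),('tcp',None,0)):
    q=T(px,h) if px else z['p'];print(n,q.round(1),'s,t',(q[0]*np.cos(a)+q[1]*np.sin(a)).round(1),(-q[0]*np.sin(a)+q[1]*np.cos(a)).round(1))
E
```

```text
pinktopL [553.7 145.1  60. ] s,t 568.3 68.6
pinktopR [581.3 -52.4  60. ] s,t 568.8 -130.8
lip inner L [560.8 138.   60. ] s,t 574.4 60.6
lip inner R [586.4 -44.9  60. ] s,t 574.9 -124.0
roll [626.4   5.5  33. ] s,t 621.3 -79.6
tcp [547.7  42.8 236.7] s,t 548.4 -32.0
```

The lip's inner side is at s = 580.5 and the roll's top is at 33 mm. I'll enter at s ≈ 602, 12 mm to the left of centre, with the TCP at z ≈ 40.

```bash
python3 -m handwheel '[[-0.027,0.006,0,0],[-0.027,0.006,0,0],[0,0,0.04,0],[0,0,0.04,0],[0,0,0.04,0],[0,0,0.03,0],[0,0,0.025,0],[0,0,0.022,0],[0,0,0,0],[0,0,0,0]]'
```

```text
time: 7.35
tool_pos: [599.3, 62.2, 38.7]
tcp_rot: [180.0, -0.1, -172.1]
ft_force: [-0.2, -0.6, 1.7]
finger_gap: 0.2
grip_force: 0.0
```

```bash
python3 -m handwheel '[[0.004,0,0,0],[0.004,0,0,0],[0.004,0,0,0],[0.004,0,0,0],[0.004,0,0,0]]'
```

```text
time: 7.85
tool_pos: [580.1, 59.4, 40.3]
tcp_rot: [-180.0, 0.1, -172.1]
ft_force: [3.0, 1.5, 1.4]
finger_gap: 0.1
grip_force: 1.4
```

```bash
python3 -m handwheel '[[0.005,0,0,0],[0.005,0,0,0],[0.005,0,0,0],[0.005,0,0,0],[0.005,0,0,0],[0.005,0,0,0],[0.005,0,0,0],[0.005,0,0,0],[0.005,0,0,0],[0.005,0,0,0]]'; python3 -m handwheel '[[0.005,0,0,0],[0.005,0,0,0],[0.005,0,0,0],[0.005,0,0,0],[0.005,0,0,0],[0.005,0,0,0],[0.005,0,0,0],[0.003,0,0,0],[0.003,0,0,0],[0.002,0,0,0]]'
```

```text
time: 8.85
tool_pos: [529.5, 52.5, 39.3]
tcp_rot: [180.0, -0.0, -172.1]
ft_force: [3.0, 1.8, 2.2]
finger_gap: -0.1
grip_force: 1.4
time: 9.85
tool_pos: [487.0, 46.5, 39.2]
tcp_rot: [180.0, -0.0, -172.1]
ft_force: [2.7, 2.0, -0.4]
finger_gap: 0.0
grip_force: 1.3
```

```bash
python3 -m handwheel '[[0.003,0,0,0],[0.003,0,0,0],[0.002,0,0,0]]'; python3 -m handwheel '[[0.002,0,0,0],[0.002,0,0,0]]'; python3 -m handwheel '[[0.002,0,0,0],[0.001,0,0,0]]'
```

```text
time: 10.15
tool_pos: [479.1, 45.4, 39.2]
tcp_rot: [180.0, -0.0, -172.1]
ft_force: [2.6, 3.4, -0.7]
finger_gap: -0.1
grip_force: 1.3
time: 10.35
tool_pos: [475.2, 44.9, 39.2]
tcp_rot: [180.0, -0.0, -172.1]
ft_force: [2.5, 2.1, -1.1]
finger_gap: -0.0
grip_force: 1.3
time: 10.55
tool_pos: [474.8, 44.8, 39.6]
tcp_rot: [-180.0, 0.3, -172.1]
ft_force: [18.9, 6.0, -15.0]
finger_gap: 0.3
grip_force: 9.5
```

The tray is at its stop: about 120 mm of travel, and the force jumped to 19 N. I'll release, rise clear, and check.

```bash
python3 -m handwheel '[[-0.004,0,0,0],[-0.008,0,0,0],[-0.004,0,-0.005,0],[0,0,-0.03,0],[0,0,-0.04,0],[0,0,-0.04,0],[0,0,-0.04,0],[0,0,-0.04,0],[0,0,0,0],[0,0,0,0]]'; python3 - <<'E'
from h import *;import cv2
s=r.sense();print(s['tool_pos'],s['ft_force'])
T=lambda px,h:wray(px,h,s['tool_pos'],s['tcp_rot'])
cv2.imwrite('pics/w3.png',r.snapshot('wrist')[:,:,::-1])
a=np.radians(7.8)
i=cv2.imread('pics/w3.png').astype(int);R,G,B=i[...,2],i[...,1],i[...,0];m=(R-G>30)&(R-B>20)
for c in(190,215,300,320):
    k=np.where(m[100:,c])[0]+100;g=np.split(k,np.where(np.diff(k)>3)[0]+1);out=[(int(x[0]),int(x[-1])) for x in g if len(x)>1]
    q=T((c,out[0][1]+.5),60);u=T((c,out[1][1]+.5),121) if len(out)>1 else q
    print(c,out,(q[0]*np.cos(a)+q[1]*np.sin(a)).round(1),(u[0]*np.cos(a)+u[1]*np.sin(a)).round(1))
E
```

```text
time: 11.55
tool_pos: [489.2, 46.6, 235.9]
tcp_rot: [-180.0, 0.1, -172.1]
ft_force: [-1.0, -0.4, -0.5]
finger_gap: 0.2
grip_force: 0.0
[489.17871786  46.59200393 235.88503729] [-0.9892306  -0.40679267 -0.54739299]
190 [(129, 137), (173, 180)] 458.9 489.9
215 [(129, 137), (165, 169), (186, 191)] 459.4 479.5
300 [(130, 137)] 459.1 459.1
320 [(130, 137)] 458.6 458.6
```

View pics/w3.png

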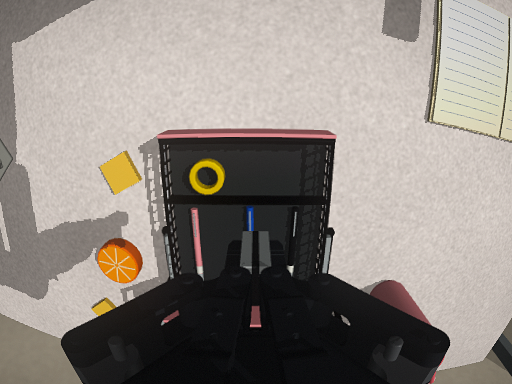

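The roll and the pens lie in the tray, and the lip is at rows 129–137. The force method gives 120 mm but the picture gives 115, so I'll re-check with the scene camera.

```bash
python3 - <<'E'
from h import *;import cv2
a=np.radians(7.8);sx=lambda q:q[0]*np.cos(a)+q[1]*np.sin(a)
z=np.load('s2.npz');i=cv2.imread('pics/w2.png').astype(int);m=(i[...,2]-i[...,1]>30)&(i[...,2]-i[...,0]>20)
for c in(190,300):
    k=np.where(m[150:200,c])[0]+150;print('w2 lower s',k.min(),k.max(),[sx(wray((c,k.max()+.5),60,z['p'],z['q'])).round(1), sx(wray((c,k.min()-.5),16,z['p'],z['q'])).round(1)])
s=r.sense();i=cv2.imread('pics/w3.png').astype(int);m=(i[...,2]-i[...,1]>30)&(i[...,2]-i[...,0]>20)
for c in(190,300):
    k=np.where(m[110:150,c])[0]+110;print('w3 lower s',k.min(),k.max(),[sx(wray((c,k.max()+.5),60,s['tool_pos'],s['tcp_rot'])).round(1), sx(wray((c,k.min()-.5),16,s['tool_pos'],s['tcp_rot'])).round(1)])
cv2.imwrite('pics/s3.png',r.snapshot('scene')[:,:,::-1]);i=cv2.imread('pics/s3.png')
cv2.imwrite('pics/c4.png',cv2.resize(i[140:290,210:360],None,fx=4,fy=4,interpolation=cv2.INTER_CUBIC))
E
```

```text
w2 lower s 171 183 [np.float64(569.4), np.float64(565.6)]
w2 lower s 172 184 [np.float64(570.3), np.float64(566.8)]
w3 lower s 129 137 [np.float64(457.3), np.float64(452.4)]
w3 lower s 130 137 [np.float64(457.5), np.float64(453.9)]
```

View pics/c4.png

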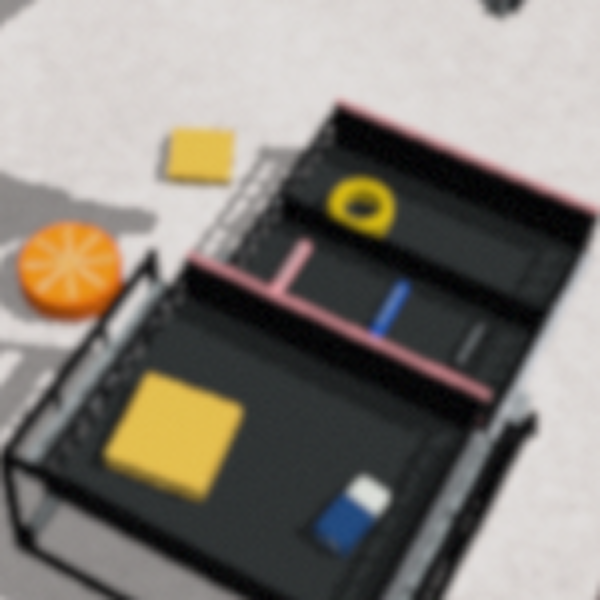

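The scene view shows the upper tray in the same place as when it was pushed home, with its right corner at (257,204). The lower tray is far out and everything lies in its tray. I'll do one last numeric check of the distance between the fronts, which should be 210 mm, and hand in if it agrees.

```bash
python3 - <<'E'
from h import *
a=np.radians(7.8);S=lambda x,y:((x+.5)/4-.5+210,(y+.5)/4-.5+140);f=lambda x,y,h:(lambda q:q[0]*np.cos(a)+q[1]*np.sin(a))(ray('scene',S(x,y),h))
d=(f(190,257,121)+f(490,397,121)-f(338,102,60)-f(597,212,60))/2;print(d)
if d>205: print(r.hand_in())
E
```

```text
208.49725679603168
the job is handed in; nothing more can be done
None
```

I pushed the upper tray home and drew the lower tray out to its stop by the inside of its lip. The fronts measure 208 mm apart (210 expected), the last pictures show the pens, roll, notes and eraser in their trays, and I handed the job in at about 12 s of the 40 s allowed; no verdict was returned.

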